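# Convert a truck's rear lamp from bulbs to LED

### The arm

A 6-joint arm with a two-finger parallel gripper is mounted at the origin on the work surface. World frame = base frame: x ahead of the robot, y to its left, z up, the work surface at z = 0. Lengths are in m, angles in rad, forces in N, time in s.
With the tool pointing down it reaches from about 0.375 to 0.925 m from the base axis. Payload 5.7 kg.
Tool frame: the origin (TCP) lies midway between the tips of the shut fingers; the grasp point (between the pads) lies 19 mm behind it; z points along the fingers, y is the line along which they close (so a half turn about z gives the same grasp; the last joint's range is limited). The gripper opens to 88 mm and grips with 3 to 60 N. Pads are 20 mm wide; open, the fingers measure 115 mm over their backs; the gripper's body (75 mm by 178 mm) begins 61 mm behind the grasp point.
Start: joints at [1.08, 0.359, 1.51, -0, 1.272, -0.115], TCP at [0.22, 0.558, 0.223] pointing down, gripper open.
Joint ranges: [-2.97, 2.97], [-1.01, 2.36], [0.21, 2.38], [-0.96, 4.11], [0.2, 2.71], [-2.98, 2.98]. Speed limits (rad/s): [2.39, 2.39, 3.14, 3.14, 3.14, 3.14].

### API

Orientations are given as a unit quaternion [x, y, z, w].
In Python, from bench import move_ptp, servo_line, goto_joints, move_gripper, sleep, inverse_kinematics, capture, PlanningError, close_job, spot_in, silhouettes, current_clock, current_joint_pos, current_qvel, current_joint_torque, current_position, current_orientation, current_force, current_torque, current_finger_gap, current_grip_force gives the robot as it stands. Calls block until the motion is done:
- move_ptp(position, orientation): joint-space move of the TCP to a pose.
- servo_line(position, orientation=None, rate=0.15, contact_N=None): straight line of the TCP; orientation=None keeps the orientation; rate is the mean speed in m/s. With contact_N (N) it stops when the force on the tool has changed by that much, and returns True; else False.
- goto_joints(angles): joint-space move.
- move_gripper(opening): finger opening in m; the grip force is fixed at half the most; returns when the fingers have stopped.
- sleep(seconds).
- inverse_kinematics(position, orientation): joint angles nearest the present ones, or None.
- capture(name): name is "scene" or "top" or "wrist"; returns a dict with "image" (420x560x3 uint8, blue, green, red), "range_z" (420x560 float32, m along the optical axis (not along the pixel's ray), 0 where there is no reading), "intrinsics" (3x3 intrinsics, pixels), "R" (3x3) and "t" (3): a world point X has camera coordinates R X + t. Camera axes: x right, y down, z forward; pixel columns grow to the right and rows downward; lengths in m; the calibration is good to about 2 mm. The wrist camera is an equidistant fisheye: a pixel r from the principal point sees the ray r / f radians off the axis. A picture is of the moment at which its call begins.
A pose or a line that the arm cannot do raises PlanningError and nothing moves.
- close_job(): hands the job in; it is judged then, once.
Trained networks look in the newest picture that a camera, given by its name, has taken for a name from the list of things; names that differ only in an ending like _2 or _b are one class to them, and where a whole thing is asked for, a point or a joint stands for the part that bears it (a point fixed in the world has none). Each returns a list of dicts, best first, with "conf" (0 to 1); they miss things now and then, are a little off and sometimes report something else, mostly with a low value. They report only what shows in the picture. A call takes as long as a camera call. They do not tell look-alikes from the thing itself.
- spot_in(camera, query): "xy" ([column, row] in pixels, amid what is visible of it).
- silhouettes(camera, query): "region" (420x560 bool, what is visible of it) and "xy" ([column, row] in pixels, amid what is visible of it).
Readings, each from a call of its own:
- current_clock(): time.
- current_joint_pos(): joint angles.
- current_qvel(): joint speeds.
- current_joint_torque(): joint torques, N m.
- current_position(): TCP position.
- current_orientation(): TCP orientation.
- current_force(): force on the tool from outside, world axes, zero at the start.
- current_torque(): the same for the moment, N m.
- current_finger_gap(): finger opening in m.
- current_grip_force(): force on a finger pad.
Only numpy, scipy, OpenCV 4.12 (cv2) and the standard library are available. Lean on these libraries where they do the work, as an engineer would, in place of code of your own. Each camera call takes 0.05 s, during which the arm holds its last target. There are 200 camera calls.

### The job

Convert this truck's rear lamp to LED: lift the old bulb holders out of its chambers and put them into the blue scrap bin, put every LED module that lies on the bench into a chamber of its own, turned so that its key drops into the notch of the collar and it stands fully down, and then press a red lens onto each of the three chambers (an unused chamber gets one too, against dirt) until both its tabs have caught and it lies flush all round. Leave the tools and engine parts on the bench where they are.

Things in the scene. Friction and masses are not known exactly. Their poses are not given: they have to be found in the camera images.
- lamp_base: the lamp's base, fixed to the bench by a steel bracket 140 x 430 x 6 mm: a black moulding with three square chambers in a row along its y axis, 130 mm apart. Origin: centre of the underside, z up. Each chamber is 106 mm square outside; its mouth, 87 mm square, lies inside an inward lip 5 mm thick all round the rim; below the lip it is 100 mm square inside.
- chamber0 (a point): centre of the floor of the right-hand chamber (seen from the robot), 12 mm above the bench; axes as the lamp base. The chamber's rim is 32 mm above this point. On the floor stands a grey collar, inner radius 30 mm, outer 37 mm, 10 mm high, with one notch 14 mm wide on its +x side.
- chamber1 (a point): centre of the floor of the middle chamber (seen from the robot), 12 mm above the bench; axes as the lamp base. The chamber's rim is 32 mm above this point. On the floor stands a grey collar, inner radius 30 mm, outer 37 mm, 10 mm high, with one notch 14 mm wide on its +x side.
- chamber2 (a point): centre of the floor of the left-hand chamber (seen from the robot), 12 mm above the bench; axes as the lamp base. The chamber's rim is 32 mm above this point. On the floor stands a grey collar, inner radius 30 mm, outer 37 mm, 10 mm high, with one notch 14 mm wide on its +x side.
- module0: an LED module, 150 g: round aluminium foot 56 mm across, 14 mm high, with one key 10 mm wide and 10 mm high on its +x side reaching 36 mm from the axis; on it a white tower 32 x 32 mm square to x and y, from 14 to 46 mm up. Origin: centre of the underside. Home: origin at the chamber point, key (+x) along the chamber's +x; else the key rides 10 mm high on the collar. Two or three are present.
- module1: an LED module, 150 g: round aluminium foot 56 mm across, 14 mm high, with one key 10 mm wide and 10 mm high on its +x side reaching 36 mm from the axis; on it a white tower 32 x 32 mm square to x and y, from 14 to 46 mm up. Origin: centre of the underside. Home: origin at the chamber point, key (+x) along the chamber's +x; else the key rides 10 mm high on the collar. Two or three are present.
- module2: an LED module, 150 g: round aluminium foot 56 mm across, 14 mm high, with one key 10 mm wide and 10 mm high on its +x side reaching 36 mm from the axis; on it a white tower 32 x 32 mm square to x and y, from 14 to 46 mm up. Origin: centre of the underside. Home: origin at the chamber point, key (+x) along the chamber's +x; else the key rides 10 mm high on the collar. Two or three are present.
- lens0: a red clip-in lens, 120 g: flange 100 mm square, 20 to 24 mm above the origin; on it a hollow dome 60 mm square up to 46 mm; below it a skirt 83 mm square with two barbed spring tabs, at +x and -x. Origin: centre of the skirt's foot. Home: flange on the rim, origin 12 mm above the chamber point, any of 4 ways round; the tabs catch in the last 2 mm. Pressing takes about 10 N.
- lens1: a red clip-in lens, 120 g: flange 100 mm square, 20 to 24 mm above the origin; on it a hollow dome 60 mm square up to 46 mm; below it a skirt 83 mm square with two barbed spring tabs, at +x and -x. Origin: centre of the skirt's foot. Home: flange on the rim, origin 12 mm above the chamber point, any of 4 ways round; the tabs catch in the last 2 mm. Pressing takes about 10 N.
- lens2: a red clip-in lens, 120 g: flange 100 mm square, 20 to 24 mm above the origin; on it a hollow dome 60 mm square up to 46 mm; below it a skirt 83 mm square with two barbed spring tabs, at +x and -x. Origin: centre of the skirt's foot. Home: flange on the rim, origin 12 mm above the chamber point, any of 4 ways round; the tabs catch in the last 2 mm. Pressing takes about 10 N.
- bulb0: an old bulb holder, 90 g, present at the start only in a chamber, standing there fully down: foot 56 mm across and 10 mm high with a key like a module's, on it a black socket block 30 x 30 mm, square to x and y, from 10 to 40 mm above the underside, and a glass bulb 25 mm across up to 66 mm. Origin: centre of the underside. Two or three are present.
- bulb1: an old bulb holder, 90 g, present at the start only in a chamber, standing there fully down: foot 56 mm across and 10 mm high with a key like a module's, on it a black socket block 30 x 30 mm, square to x and y, from 10 to 40 mm above the underside, and a glass bulb 25 mm across up to 66 mm. Origin: centre of the underside. Two or three are present.
- bulb2: an old bulb holder, 90 g, present at the start only in a chamber, standing there fully down: foot 56 mm across and 10 mm high with a key like a module's, on it a black socket block 30 x 30 mm, square to x and y, from 10 to 40 mm above the underside, and a glass bulb 25 mm across up to 66 mm. Origin: centre of the underside. Two or three are present.
- scrap_bin_in (a point): centre of the inner floor of the blue scrap bin, an open plastic box 140 (x) x 190 (y) x 60 mm high with 4 mm walls, fixed on the bench at the right; axes as the bin.
- lens0_tab_a (a joint): how far the +x tab of lens0 is pushed inwards, m: 0 = sprung fully out (free, or caught behind the lip), about 0.004 while its barb rubs on the lip. Spring 700 N/m, slightly preloaded.
- lens0_tab_b (a joint): how far the -x tab of lens0 is pushed inwards, m: 0 = sprung fully out (free, or caught behind the lip), about 0.004 while its barb rubs on the lip. Spring 700 N/m, slightly preloaded.
- lens1_tab_a (a joint): how far the +x tab of lens1 is pushed inwards, m: 0 = sprung fully out (free, or caught behind the lip), about 0.004 while its barb rubs on the lip. Spring 700 N/m, slightly preloaded.
- lens1_tab_b (a joint): how far the -x tab of lens1 is pushed inwards, m: 0 = sprung fully out (free, or caught behind the lip), about 0.004 while its barb rubs on the lip. Spring 700 N/m, slightly preloaded.
- lens2_tab_a (a joint): how far the +x tab of lens2 is pushed inwards, m: 0 = sprung fully out (free, or caught behind the lip), about 0.004 while its barb rubs on the lip. Spring 700 N/m, slightly preloaded.
- lens2_tab_b (a joint): how far the -x tab of lens2 is pushed inwards, m: 0 = sprung fully out (free, or caught behind the lip), about 0.004 while its barb rubs on the lip. Spring 700 N/m, slightly preloaded.
- rod_cap: a curved steel bearing cap, about 110 mm wide and 32 mm high, lying near the robot among the lamp parts; not part of the job, origin under its middle.
- spanner: a combination spanner 210 mm long lying flat at the near left; not part of the job, origin under its middle.
- screwdriver: a screwdriver 190 mm long, 26 mm high, lying at the right; not part of the job, origin under its middle.
- head_bolt: a steel bolt 125 mm long, 27 mm high, lying at the left; not part of the job, origin under its middle.
Mind the look-alikes: they are no part of the job. There is more than one size of the part that bears scrap_bin_in; the job needs the larger.

How it is judged:
At the end, for the whole second after the job is handed in: Every old bulb holder lies in the bin; every module is upright in a chamber, within 6 mm of centre and 3 mm of fully down; all three lenses are on chambers, within 5 mm of centre, 2 mm of flush and 0.03 rad of level, tabs sprung out to within 1.5 mm; all at rest (((horizontal distance between module0 and chamber0 below 0.006 m and z of module0 in the frame of chamber0 between -0.003 and 0.003 m and angle between module0's own z axis and vertical below 0.06 rad) or (horizontal distance between module0 and chamber1 below 0.006 m and z of module0 in the frame of chamber1 between -0.003 and 0.003 m and angle between module0's own z axis and vertical below 0.06 rad) or (horizontal distance between module0 and chamber2 below 0.006 m and z of module0 in the frame of chamber2 between -0.003 and 0.003 m and angle between module0's own z axis and vertical below 0.06 rad)) and ((horizontal distance between module1 and chamber0 below 0.006 m and z of module1 in the frame of chamber0 between -0.003 and 0.003 m and angle between module1's own z axis and vertical below 0.06 rad) or (horizontal distance between module1 and chamber1 below 0.006 m and z of module1 in the frame of chamber1 between -0.003 and 0.003 m and angle between module1's own z axis and vertical below 0.06 rad) or (horizontal distance between module1 and chamber2 below 0.006 m and z of module1 in the frame of chamber2 between -0.003 and 0.003 m and angle between module1's own z axis and vertical below 0.06 rad)) and ((horizontal distance between module2 and chamber0 below 0.006 m and z of module2 in the frame of chamber0 between -0.003 and 0.003 m and angle between module2's own z axis and vertical below 0.06 rad) or (horizontal distance between module2 and chamber1 below 0.006 m and z of module2 in the frame of chamber1 between -0.003 and 0.003 m and angle between module2's own z axis and vertical below 0.06 rad) or (horizontal distance between module2 and chamber2 below 0.006 m and z of module2 in the frame of chamber2 between -0.003 and 0.003 m and angle between module2's own z axis and vertical below 0.06 rad)) and ((horizontal distance between lens0 and chamber0 below 0.005 m and z of lens0 in the frame of chamber0 between 0.009 and 0.014 m and angle between lens0's own z axis and vertical below 0.03 rad) or (horizontal distance between lens0 and chamber1 below 0.005 m and z of lens0 in the frame of chamber1 between 0.009 and 0.014 m and angle between lens0's own z axis and vertical below 0.03 rad) or (horizontal distance between lens0 and chamber2 below 0.005 m and z of lens0 in the frame of chamber2 between 0.009 and 0.014 m and angle between lens0's own z axis and vertical below 0.03 rad)) and ((horizontal distance between lens1 and chamber0 below 0.005 m and z of lens1 in the frame of chamber0 between 0.009 and 0.014 m and angle between lens1's own z axis and vertical below 0.03 rad) or (horizontal distance between lens1 and chamber1 below 0.005 m and z of lens1 in the frame of chamber1 between 0.009 and 0.014 m and angle between lens1's own z axis and vertical below 0.03 rad) or (horizontal distance between lens1 and chamber2 below 0.005 m and z of lens1 in the frame of chamber2 between 0.009 and 0.014 m and angle between lens1's own z axis and vertical below 0.03 rad)) and ((horizontal distance between lens2 and chamber0 below 0.005 m and z of lens2 in the frame of chamber0 between 0.009 and 0.014 m and angle between lens2's own z axis and vertical below 0.03 rad) or (horizontal distance between lens2 and chamber1 below 0.005 m and z of lens2 in the frame of chamber1 between 0.009 and 0.014 m and angle between lens2's own z axis and vertical below 0.03 rad) or (horizontal distance between lens2 and chamber2 below 0.005 m and z of lens2 in the frame of chamber2 between 0.009 and 0.014 m and angle between lens2's own z axis and vertical below 0.03 rad)) and value of joint each of lens0_tab_a, lens0_tab_b, lens1_tab_a, lens1_tab_b, lens2_tab_a, lens2_tab_b below 0.0015 m and x of bulb0 in the frame of scrap_bin_in between -0.066 and 0.066 m and y of bulb0 in the frame of scrap_bin_in between -0.091 and 0.091 m and z of bulb0 in the frame of scrap_bin_in between -0.01 and 0.07 m and x of bulb1 in the frame of scrap_bin_in between -0.066 and 0.066 m and y of bulb1 in the frame of scrap_bin_in between -0.091 and 0.091 m and z of bulb1 in the frame of scrap_bin_in between -0.01 and 0.07 m and x of bulb2 in the frame of scrap_bin_in between -0.066 and 0.066 m and y of bulb2 in the frame of scrap_bin_in between -0.091 and 0.091 m and z of bulb2 in the frame of scrap_bin_in between -0.01 and 0.07 m and linear speed of each of module0, module1, module2, lens0, lens1, lens2, bulb0, bulb1, bulb2 below 0.02 m/s); the robot touches nothing.
It fails at once if one of the other things on the bench (bearing cap, spanner, screwdriver, bolt) is moved more than 40 mm (distance of any of rod_cap, spanner, screwdriver, head_bolt from where it was at the start of the episode above 0.04 m).
Of module0, module1, module2 only 2 to 3 are there at a start; the rules pass over those that are not, and their reading is None.
Of bulb0, bulb1, bulb2 only 2 to 3 are there at a start; the rules pass over those that are not, and their reading is None.
At some moment in a run one of module0, module1, module2, lens0, lens1, lens2 may be knocked a few centimetres aside while the robot is not near it.
It also fails if it takes over 210 s, if anything falls off the work surface, if the arm or the gripper's body presses on something with over 40 N, if the wrist force passes 120 N, or if a joint passes its speed limit or range.

## Working session

There is one attempt and no reset: what is moved stays moved. The work goes in short steps, each a Python script; the robot and the scene stay as the last script left them, time stands still between calls to the robot, and variables do not carry over. Pictures are saved under pics/ and viewed, at most 14 in all, crops included, and the job is handed in when it is done.

```bash
ls; mkdir -p pics; python3 - <<'E'
from bench import *
import cv2,numpy as np
for n in("top","scene"):
    c=capture(n); cv2.imwrite(f"pics/{n}0.png",c["image"]); print(n,c["intrinsics"].round(1).tolist(),c["R"].round(3).tolist(),c["t"].round(3).tolist(),(c["range_z"]>0).mean())
    np.savez(f"{n}0.npz",**c)
    for q in("module0","lens0","bulb0","lamp_base","scrap_bin_in","rod_cap","spanner","screwdriver","head_bolt"):
        print(q,[(np.round(d["xy"]).astype(int).tolist(),round(d["conf"],2)) for d in spot_in(n,q)])
E
```

```text
pics
top [[486.0, 0.0, 279.9], [0.0, 486.0, 214.1], [0.0, 0.0, 1.0]] [[0.031, -1.0, -0.002], [-0.971, -0.03, -0.238], [0.238, 0.009, -0.971]] [-0.087, 0.517, 1.227] 0.996062925170068
module0 [([360, 252], 0.84), ([252, 234], 0.59)]
lens0 [([125, 189], 0.75), ([304, 248], 0.7), ([200, 238], 0.6)]
bulb0 [([206, 165], 0.6), ([295, 177], 0.58)]
lamp_base [([203, 163], 0.45), ([84, 243], 0.45)]
scrap_bin_in [([474, 285], 0.92), ([400, 190], 0.71), ([252, 175], 0.29)]
rod_cap [([220, 262], 0.85)]
spanner [([163, 281], 0.55)]
screwdriver [([416, 278], 0.95)]
head_bolt [([86, 243], 0.7)]
scene [[419.6, 0.0, 282.5], [0.0, 419.6, 207.2], [0.0, 0.0, 1.0]] [[-0.499, 0.866, -0.014], [0.506, 0.279, -0.816], [-0.704, -0.415, -0.577]] [0.315, -0.2, 1.683] 0.9938477891156463
module0 [([305, 220], 0.65), ([239, 186], 0.63), ([218, 168], 0.29)]
lens0 [([275, 202], 0.83), ([410, 281], 0.78), ([353, 225], 0.64), ([393, 215], 0.32)]
bulb0 [([250, 231], 0.64), ([321, 266], 0.57)]
lamp_base [([292, 256], 0.8)]
scrap_bin_in [([189, 201], 0.66)]
rod_cap [([338, 207], 0.68), ([306, 219], 0.62)]
spanner [([396, 222], 0.69)]
screwdriver [([214, 169], 0.71), ([288, 258], 0.15)]
head_bolt [([247, 228], 0.68), ([393, 220], 0.65), ([450, 254], 0.5)]
```

View pics/top0.png

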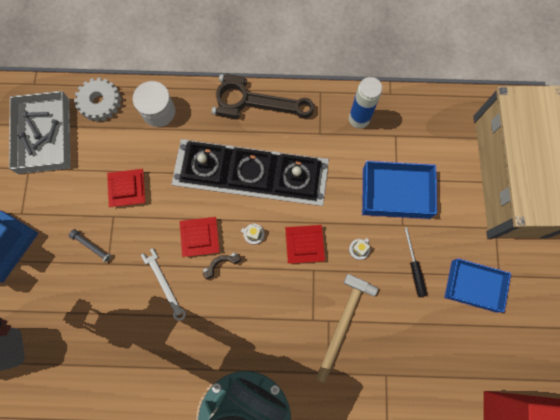

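View pics/scene0.png

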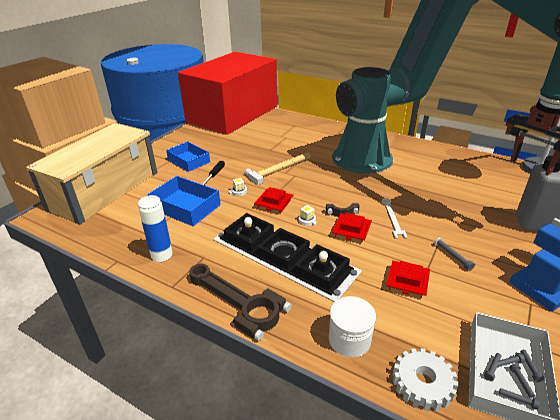

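The top view shows the lamp with bulbs at (204,160) and (297,175), and the middle chamber (250,170) empty. There are two modules at (254,233) and (360,248), and three lenses at (126,188), (200,237) and (305,244).

Look-alikes:
- **Blue bins:** the large one at (400,190), the small one at (478,285), and a blue object at the left edge. The large one is the right one.
- **White things:** a mug at (155,103). The modules are the ones with towers.
- **Red:** a toolbox at (520,405), which is not a lens.

```bash
cat > h.py <<'E'
from bench import *
import numpy as np, cv2
from scipy.spatial.transform import Rotation as Rot
def cloud(c,name):
    z=c["range_z"].astype(float); K=c["intrinsics"]; v,u=np.mgrid[:z.shape[0],:z.shape[1]]
    a=(u-K[0,2])/K[0,0]; b=(v-K[1,2])/K[1,1]
    if name=="wrist":
        r=np.hypot(a,b)+1e-9; s=np.tan(np.minimum(r,1.45))/r; a,b=a*s,b*s
    P=np.stack([a*z,b*z,z],-1)
    P=(P-c["t"])@c["R"]; P[z<=0]=np.nan
    return P
def rect(P2):
    """min-area rectangle of xy points (m): centre, sizes, yaw mod 90deg in (-45,45]"""
    (x,y),(w,h),a=cv2.minAreaRect((np.asarray(P2)*1000).astype(np.float32))
    a=(a+45)%90-45
    return np.array([x,y])/1000,(round(w),round(h)),np.radians(a)
def down(yaw):  # tool down, closing line (tool y) at world angle yaw+90deg
    return (Rot.from_euler("z",yaw)*Rot.from_euler("x",np.pi)).as_quat()
def pick_region(P,xy,rad,z0,z1):
    m=(np.hypot(P[...,0]-xy[0],P[...,1]-xy[1])<rad)&(P[...,2]>z0)&(P[...,2]<z1)
    return P[m]
E
python3 - <<'E'
from h import *
c=dict(np.load("top0.npz")); P=cloud(c,"top")
def at(u,v): return P[v-2:v+3,u-2:u+3].reshape(-1,3).mean(0)
print("bench z",at(330,300).round(4))
for n,uv in dict(l_a=(126,188),l_b=(200,237),l_c=(305,244)).items():
    p=at(*uv); D=pick_region(P,p,.075,.042,.055); F=pick_region(P,p,.085,.014,.055)
    print(n,p.round(3),"dome",rect(D[:,:2]),"flange",rect(F[:,:2]),D[:,2].mean().round(4))
for n,uv in dict(m_a=(254,233),m_b=(360,248)).items():
    p=at(*uv); D=pick_region(P,p,.045,.041,.055);F=pick_region(P,p,.05,.006,.018)
    print(n,p.round(3),"tower",rect(D[:,:2]),D[:,2].mean().round(4),len(D),"foot mean",F[:,:2].mean(0).round(3),rect(F[:,:2]))
p=at(250,152); L=P[(abs(P[...,2]-.044)<.006)&(np.hypot(P[...,0]-p[0],P[...,1]-p[1])<.28)]
im=np.where((abs(P[...,2]-.044)<.006),255,0)[100:230,150:350]
L=P[130:225,165:335].reshape(-1,3); L=L[abs(L[:,2]-.044)<.005]
print("lamp",rect(L[:,:2]),L[:,2].mean())
b=P[155:225,355:445].reshape(-1,3); b=b[(b[:,2]>.045)&(b[:,2]<.07)]; print("bin",rect(b[:,:2]))
for uv in((204,157),(297,172)): 
    p=at(*uv); D=pick_region(P,p,.03,.06,.085); print("bulb",p.round(3),D[:,:2].mean(0).round(4))
for n,uv in dict(cap=(220,262),span=(163,281),scr=(416,278),bolt=(90,245)).items(): print(n,at(*uv).round(3))
E
```

```text
bench z [ 0.3033 -0.2111  0.0011]
l_a [0.584 0.351 0.046] dome (array([0.5915257 , 0.36033432]), (62, 62), np.float64(0.15730144070877963)) flange (array([0.59173108, 0.36095743]), (102, 102), np.float64(0.16562561674901305)) 0.0471
l_b [0.455 0.14  0.047] dome (array([0.460591  , 0.14808531]), (61, 61), np.float64(0.16534265588319214)) flange (array([0.44206528, 0.13607562]), (142, 121), np.float64(0.16596963058282405)) 0.0468
l_c [ 0.445 -0.14   0.046] dome (array([ 0.44907303, -0.13793144]), (61, 60), np.float64(0.09848338086075079)) flange (array([ 0.44932788, -0.13801965]), (101, 100), np.float64(0.09665738445933796)) 0.0462
m_a [ 0.47  -0.003  0.046] tower (array([0.47455084, 0.00067465]), (33, 33), np.float64(-0.3032347122513653)) 0.0465 145 foot mean [0.471 0.002] (array([ 0.47532187, -0.00958097]), (85, 82), np.float64(-0.7549713482062113))
m_b [ 0.438 -0.285  0.046] tower (array([ 0.44061389, -0.28712146]), (33, 32), np.float64(-0.7048322141003712)) 0.0458 143 foot mean [ 0.439 -0.285] (array([ 0.44063937, -0.28545004]), (61, 66), np.float64(0.061983368284020936))
lamp (array([0.59340607, 0.0259725 ]), (367, 234), np.float64(-0.11026485598336826)) 0.044176041931948185
bin (array([ 0.60635004, -0.39261661]), (192, 143), np.float64(-0.027749472768353142))
bulb [0.673 0.141 0.066] [0.667 0.147]
bulb [ 0.635 -0.113  0.075] [ 0.6381 -0.1106]
cap [0.395 0.087 0.01 ]
span [0.339 0.237 0.007]
scr [nan nan nan]
bolt [nan nan nan]
```

```bash
python3 - <<'E'
from h import *
print(current_clock())
move_ptp([0.56,0.0,0.30],down(0)); 
c=capture("wrist"); np.savez("w1.npz",**c); cv2.imwrite("pics/w1.png",c["image"])
print(c["intrinsics"].round(1).tolist(),"cam",(-c["R"].T@c["t"]).round(3),c["R"].round(2).tolist(),current_clock(),current_joint_pos())
for q in("module0","lens0","bulb0"): print(q,[(np.round(d["xy"]).astype(int).tolist(),round(d["conf"],2)) for d in spot_in("wrist",q)])
E
```

```text
1.0
[[325.2, 0.0, 274.5], [0.0, 325.2, 208.4], [0.0, 0.0, 1.0]] cam [0.628 0.001 0.463] [[0.0, -1.0, 0.0], [-0.97, -0.0, 0.25], [-0.25, -0.0, -0.97]] 3.3917 [-1.22076466e-01  2.39784171e-01  1.48865132e+00  2.10144251e-04
  1.41339051e+00  1.44719171e+00]
module0 [([452, 246], 0.88), ([277, 231], 0.8)]
lens0 [([53, 161], 0.73), ([181, 234], 0.66), ([363, 236], 0.66), ([23, 237], 0.57)]
bulb0 [([266, 110], 0.72), ([172, 97], 0.66), ([360, 117], 0.57)]
```

View pics/w1.png

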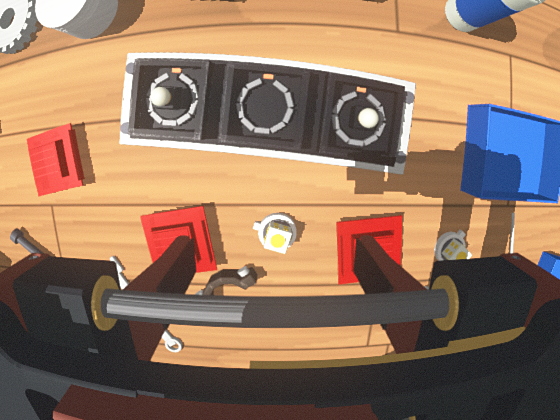

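```bash
python3 - <<'E'
from h import *
c=dict(np.load("w1.npz")); P=cloud(c,"wrist"); T=cloud(dict(np.load("top0.npz")),"top")
from scipy.optimize import minimize
def lamp(P):
    B=P.reshape(-1,3); m=(abs(B[:,0]-.653)<.1)&(abs(B[:,1]-.018)<.23); B=B[m]; L=B[(abs(B[:,2]-.044)<.004)][:,:2]
    def cost(p):
        R=np.array([[np.cos(p[2]),np.sin(p[2])],[-np.sin(p[2]),np.cos(p[2])]]); q=(L-p[:2])@R.T
        y=np.minimum.reduce([abs(q[:,1]-k*.13) for k in(-1,0,1)]); d=np.maximum(abs(q[:,0]),y)
        e=np.maximum(np.maximum(d-.053,.0435-d),0); return np.minimum(e,.004).sum()/len(L)*1e3
    best=min((minimize(cost,[.6525+dx,.018+dy,-.11],method="Nelder-Mead",options=dict(initial_simplex=np.array([[.6525+dx,.018+dy,-.11],[.6565+dx,.018+dy,-.11],[.6525+dx,.022+dy,-.11],[.6525+dx,.018+dy,-.09]]),xatol=1e-5,fatol=1e-6)) for dx in(-.004,0,.004) for dy in(-.004,0,.004)),key=lambda r:r.fun)
    return best.x.round(4),round(best.fun,3),len(L),rect(L)
print("wrist",lamp(P)); print("top",lamp(T))
for n,p in dict(a=(.4746,.0007),b=(.4406,-.2871)).items():
  for nm,Q in(("w",P),("t",T)):
    D=pick_region(Q,p,.04,.042,.052); r=rect(D[:,:2]); F=pick_region(Q,r[0],.045,.006,.018)[:,:2]-r[0]
    far=F[(np.hypot(*F.T)>.031)&(np.hypot(*F.T)<.037)]; a=np.degrees(np.arctan2(far[:,1],far[:,0])); h=np.histogram(a,24,(-180,180))
    print(n,nm,r,len(far),"key hist",h[0],)
for n,p in dict(la=(.5915,.3603),lb=(.4606,.1481),lc=(.4491,-.1379)).items():
    D=pick_region(P,p,.06,.042,.052); print(n,rect(D[:,:2]) if len(D)>5 else None)
E
```

```text
wrist (array([ 0.6562,  0.0141, -0.1104]), np.float64(0.068), 6610, (array([0.65646466, 0.01434944]), (368, 107), np.float64(-0.11075541025616085)))
top (array([ 0.6548,  0.0187, -0.1106]), np.float64(0.12), 1299, (array([0.65532776, 0.0190937 ]), (367, 109), np.float64(-0.11163238920312395)))
a w (array([ 0.47612308, -0.00379376]), (34, 33), np.float64(-0.2880004987097305)) 29 key hist [ 0  0  0  0  0  0  0  0  0  0  0  0  0  0  0  0 18 11  0  0  0  0  0  0]
a t (array([0.47450015, 0.00100981]), (32, 32), np.float64(-0.26836740883755733)) 12 key hist [0 1 0 0 0 0 1 0 0 0 0 0 0 0 1 0 4 4 0 0 0 1 0 0]
b w (array([ 0.4522153 , -0.29158163]), (42, 25), np.float64(-0.01586298587500248)) 17 key hist [0 0 0 0 0 0 0 0 0 0 0 0 0 0 0 0 0 0 0 1 7 9 0 0]
b t (array([ 0.44102417, -0.28694293]), (31, 33), np.float64(-0.6450089607436488)) 8 key hist [0 0 0 0 0 0 1 0 0 6 0 0 0 0 0 0 0 0 0 1 0 0 0 0]
la (array([0.59310223, 0.35637933]), (60, 63), np.float64(0.16383074604284054))
lb (array([0.46234891, 0.14392166]), (60, 61), np.float64(0.1444724111713795))
lc (array([ 0.45154727, -0.14241914]), (58, 61), np.float64(0.0956359789575085))
```

```bash
cat >> h.py <<'E'
from scipy.optimize import minimize
def lamp(P,g=(.655,.016)):
    B=P.reshape(-1,3); m=(abs(B[:,0]-g[0])<.1)&(abs(B[:,1]-g[1])<.23); B=B[m]; L=B[(abs(B[:,2]-.044)<.004)][:,:2]
    def cost(p):
        R=np.array([[np.cos(p[2]),np.sin(p[2])],[-np.sin(p[2]),np.cos(p[2])]]); q=(L-p[:2])@R.T
        y=np.minimum.reduce([abs(q[:,1]-k*.13) for k in(-1,0,1)]); d=np.maximum(abs(q[:,0]),y)
        return np.minimum(np.maximum(np.maximum(d-.053,.0435-d),0),.004).mean()*1e3
    S=lambda x,y:np.array([[x,y,-.11],[x+.004,y,-.11],[x,y+.004,-.11],[x,y,-.09]])
    return min((minimize(cost,S(g[0],g[1])[0],method="Nelder-Mead",options=dict(initial_simplex=S(g[0]+dx,g[1]+dy),xatol=1e-5,fatol=1e-6)) for dx in(-.004,0,.004) for dy in(-.004,0,.004)),key=lambda r:r.fun).x
def q6(pos,yaw):
    q=inverse_kinematics(list(pos),down(yaw)); return None if q is None else q[5]
E
python3 - <<'E'
from h import *
p=[.4753,-.0015]
for k in range(-2,3): print(k,q6([*p,.1],1.283+k*np.pi/2),q6([.655,.016,.1],-.11+k*np.pi/2))
psi=1.283-np.pi/2
move_gripper(.06)
move_ptp([*p,.10],down(psi)); servo_line([*p,.019]); 
move_gripper(.02); print("gap",current_finger_gap()); move_gripper(.06)
move_ptp([*p,.019],down(psi+np.pi/2)); move_gripper(.02); print("gap",current_finger_gap(),current_position(),current_force()); move_gripper(.06)
servo_line([*p,.12]); move_ptp([0.56,0.0,0.30],down(0))
c=capture("wrist"); np.savez("w2.npz",**c); P=cloud(c,"wrist")
D=pick_region(P,p,.04,.042,.052); print("a",rect(D[:,:2]),"lamp",lamp(P).round(4),current_clock())
E
```

```text
-2 None -1.5417279615437167
-1 1.7099638580285141 None
0 0.13916753123361714 1.5998646920460775
1 -1.4316287955612794 0.029068365251180506
2 None -1.5417279615437165
gap 0.0319619442802934
gap 0.031842483499495304 [ 0.47537316 -0.00151833  0.01902407] [ 1.06229461 -0.33247154 -0.42358723]
a (array([ 0.47583127, -0.00229873]), (33, 33), np.float64(-0.2932228244493214)) lamp [ 0.6562  0.0141 -0.1102] 11.5667
```

```bash
cat >> h.py <<'E'
LAMP=np.array([.6557,.0149,-.1103])
def chamber(i):  # i=0 right, 1 middle, 2 left
    s=(i-1)*.13; return LAMP[:2]+s*np.array([-np.sin(LAMP[2]),np.cos(LAMP[2])])
def local(dx,dy): c,s=np.cos(LAMP[2]),np.sin(LAMP[2]); return np.array([c*dx-s*dy,s*dx+c*dy])
OFF=[(0,0)]+[(r*np.cos(t),r*np.sin(t)) for r in(.0012,.0024) for t in np.arange(0,6.2,np.pi/4)]
def insert(c,zhome,zfree,N=6,tol=.0025):
    """lower the held part over c to TCP z=zhome, searching sideways on early contact"""
    for n,(dx,dy) in enumerate(OFF):
        p=c+local(dx,dy)
        servo_line([*p,zfree],rate=.1); hit=servo_line([*p,zhome],rate=.03,contact_N=N); z=current_position()[2]
        print("try",n,hit,round(z-zhome,4),np.round(current_force(),1))
        if z<zhome+tol: return True
    return False
E
python3 - <<'E'
from h import *
p=[.4753,-.0015]; psi=1.283; c=chamber(1)
move_ptp([*p,.10],down(psi)); servo_line([*p,.019]); move_gripper(.02); print(current_finger_gap())
servo_line([*p,.12]); move_ptp([*c,.12],down(LAMP[2])); servo_line([*c,.055])
ok=insert(c,.031,.044); print(ok,current_position(),current_clock())
if ok:
    move_gripper(.045); servo_line([*c,.13])
    # bulbs
    b=.012+.018
    for i,dy in((0,-.03),(2,.03)):
        c=chamber(i); yaw=LAMP[2]
        move_gripper(.05); move_ptp([*c,.14],down(yaw)); hit=servo_line([*c,b],contact_N=8); print("down",hit,current_position()[2])
        move_gripper(.02); g=current_finger_gap(); print("gap",g,q6([.606,-.393,.16],yaw))
        servo_line([*c,.17])
        if not .025<g<.035: break
        t=[.607,-.395+dy]; move_ptp([*t,.18],down(yaw)); servo_line([*t,.075]); move_gripper(.06); servo_line([*t,.17])
    print(current_clock())
move_ptp([0.56,0.0,0.30],down(0)); c=capture("wrist"); np.savez("w3.npz",**c); cv2.imwrite("pics/w3.png",c["image"])
E
```

```text
0.03163396704360451
try 0 True 0.0004 [-0.1  0.3  4.3]
True [0.65563659 0.01493112 0.03140646] 17.4167
down False 0.03069689586613498
gap 0.029988843523432986 1.0102279058467127
down False 0.03078855391144063
gap 0.03003563970602013 1.0102279058467127
34.5
```

View pics/w3.png

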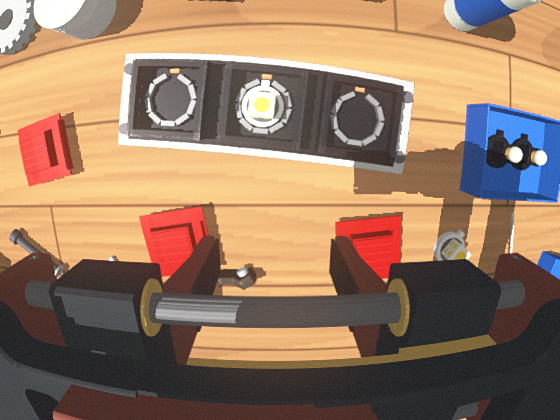

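```bash
python3 - <<'E'
from h import *
P=cloud(dict(np.load("w3.npz")),"wrist")
move_ptp([.40,-.29,.25],down(0)); c=capture("wrist"); cv2.imwrite("pics/b.png",c["image"][100:400,100:450]); P=cloud(c,"wrist")
D=pick_region(P,(.442,-.291),.045,.042,.052); r=rect(D[:,:2]); F=pick_region(P,r[0],.045,.004,.018)[:,:2]-r[0]
n=np.hypot(*F.T); far=F[(n>.031)&(n<.037)]; print(r,len(D),len(far),far.mean(0),"key deg",np.degrees(np.arctan2(*far.mean(0)[::-1])),np.histogram(np.degrees(np.arctan2(far[:,1],far[:,0])),24,(-180,180))[0])
E
```

```text
(array([ 0.44256982, -0.29227222]), (33, 33), np.float64(-0.663735510580759)) 814 34 [ 0.0263633  -0.02052093] key deg -37.89682980990541 [ 0  0  0  0  0  0  0  0  3 31  0  0  0  0  0  0  0  0  0  0  0  0  0  0]
```

View pics/b.png

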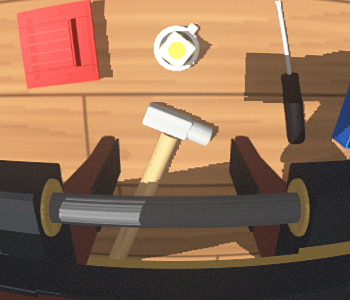

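```bash
python3 - <<'E'
from h import *
p=[.4421,-.2915]; psi=-.664; c=chamber(0)
move_gripper(.06); move_ptp([*p,.10],down(psi+np.pi/2)); servo_line([*p,.019]); move_gripper(.02); print(current_finger_gap()); move_gripper(.06)
move_ptp([*p,.019],down(psi)); move_gripper(.02); g=current_finger_gap(); print(g)
servo_line([*p,.12]); move_ptp([*c,.12],down(LAMP[2])); servo_line([*c,.055])
ok=insert(c,.031,.044); print(ok,current_position(),current_clock())
if ok:
    move_gripper(.045); servo_line([*c,.13])
# look at the lenses from the near side
for n,t in dict(c=(.40,-.14),b=(.41,.14),a=(.5,.35)).items():
    move_ptp([*t,.25],down(0)); cc=capture("wrist"); P=cloud(cc,"wrist")
    S=silhouettes("wrist","lens0"); print(n,current_clock())
    for s in S:
        Q=P[s["region"]]; D=Q[(Q[:,2]>.041)&(Q[:,2]<.054)]
        if len(D)>50 and s["conf"]>.3: print("  ",rect(D[:,:2]),round(s["conf"],2),"flange",rect(Q[(Q[:,2]>.015)&(Q[:,2]<.054)][:,:2]))
cv2.imwrite("pics/la.png",cc["image"])
E
```

```text
0.03163610065139694
0.03185730256762027
try 0 True -0.0 [-0.6 -0.   4.6]
True [ 0.64128038 -0.1142145   0.0309768 ] 45.35
c 47.7583
   (array([0.46124594, 0.1434875 ]), (61, 62), np.float64(0.15129028665430727)) 0.74 flange (array([0.46108008, 0.14391928]), (100, 103), np.float64(0.15404587607896908))
b 48.9417
   (array([0.46143448, 0.14384871]), (60, 61), np.float64(0.16292555423307942)) 0.89 flange (array([0.46160931, 0.14393066]), (101, 100), np.float64(0.15148338247809484))
   (array([0.61183136, 0.37546002]), (62, 62), np.float64(0.17293211571294315)) 0.82 flange (array([0.61174097, 0.37584082]), (101, 102), np.float64(0.16514095472013227))
   (array([ 0.45056714, -0.14246892]), (60, 63), np.float64(0.09321352601808039)) 0.77 flange (array([ 0.45020297, -0.14241653]), (101, 102), np.float64(0.09350318639851854))
a 49.95
   (array([ 0.44774139, -0.11359595]), (60, 10), np.float64(0.19718855310603473)) 0.97 flange (array([ 0.44832751, -0.11973592]), (101, 60), np.float64(0.11861943367192061))
   (array([0.46196884, 0.14434007]), (61, 61), np.float64(0.14708683641351028)) 0.81 flange (array([0.46196069, 0.14354755]), (101, 102), np.float64(0.14797020694708957))
   (array([0.61211865, 0.37585516]), (61, 60), np.float64(0.17564677568060177)) 0.78 flange (array([0.61206134, 0.37580841]), (101, 100), np.float64(0.16509098716017964))
```

```bash
cat >> h.py <<'E'
def lens_job(p,psi,i):
    c=chamber(i); move_gripper(.088)
    for k,y in((0,psi+np.pi/2),(1,psi)):
        move_ptp([*p,.10 if k==0 else .075],down(y)); hit=servo_line([*p,.026],contact_N=8)
        if hit: print("contact at",current_position()); return False
        move_gripper(.04); print("gap",round(current_finger_gap(),4))
        if k==0: move_gripper(.088); servo_line([*p,.075])
    servo_line([*p,.13]); g=current_finger_gap(); print("held",g)
    if not .055<g<.064: return False
    move_ptp([*c,.13],down(LAMP[2])); servo_line([*c,.078])
    if not insert(c,.062,.076,N=5,tol=.003): return False
    xy=current_position()[:2]
    hit=servo_line([*xy,.0498],rate=.03,contact_N=35); print("press",hit,np.round(current_position(),4),np.round(current_force(),1))
    move_gripper(.075); servo_line([*xy,.10])
    move_gripper(0); hit=servo_line([*xy,.0655],rate=.03,contact_N=22); print("top press",hit,current_position()[2],np.round(current_force(),1))
    servo_line([*xy,.12]); print("t",current_clock()); return True
E
python3 - <<'E'
from h import *
print(lens_job([.4500,-.1417],.095,0))
c=capture("top"); np.savez("t5.npz",**c); move_ptp([.56,0,.3],down(0)); c=capture("wrist"); cv2.imwrite("pics/w5.png",c["image"]); P=cloud(c,"wrist")
for s in silhouettes("wrist","lens0"):
    Q=P[s["region"]]; D=Q[Q[:,2]>np.nanpercentile(Q[:,2],90)-.006]; print(rect(D[:,:2]),np.nanmedian(D[:,2]).round(4),s["conf"])
print(chamber(0)); 
E
```

```text
contact at [ 0.44907966 -0.14085573  0.02431662]
False
(array([ 0.51336993, -0.11172298]), (161, 79), np.float64(0.4421234566575006)) 0.047 0.83
(array([0.61163403, 0.37598395]), (60, 64), np.float64(0.16081666354487292)) 0.0467 0.68
(array([0.4934476, 0.0968772]), (78, 174), np.float64(0.599703064542139)) 0.0468 0.62
(array([0.65634387, 0.01438217]), (368, 107), np.float64(-0.11043676303173287)) 0.0449 0.29
[ 0.64139006 -0.11431001]
```

View pics/w5.png

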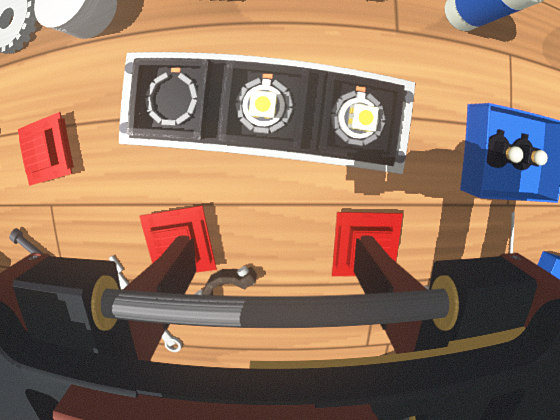

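The view shows both modules seated in the middle (263,103) and right (362,117) chambers, and both bulbs in the bin. The lens at (370,243) was nudged slightly when the fingertips touched its flange after an overshoot. I'll re-measure it and descend more slowly.

```bash
sed -i 's/hit=servo_line(\[\*p,.026\],contact_N=8)/servo_line([*p,.05]); hit=servo_line([*p,.0275],rate=.04,contact_N=10)/' h.py
cat >> h.py <<'E'
def find_lens(t):
    move_ptp([*t,.25],down(0)); capture_=capture("wrist"); P=cloud(capture_,"wrist"); out=[]
    for s in silhouettes("wrist","lens0"):
        Q=P[s["region"]]; D=Q[(Q[:,2]>.041)&(Q[:,2]<.054)]; F=Q[(Q[:,2]>.015)&(Q[:,2]<.054)]
        if len(D)>50 and len(F)>50:
            r,f=rect(D[:,:2]),rect(F[:,:2])
            if abs(sum(f[1])-202)<10 and abs(sum(r[1])-122)<8: out.append(((r[0]+f[0])/2+[-.0005,.0008],f[2]))
    return out
E
python3 - <<'E'
from h import *
L=find_lens((.41,.10)); print(L,current_clock())
l=[x for x in L if x[0][1]<0]
if not l: l=[x for x in find_lens((.39,-.24)) if x[0][1]<0]
print(l); print(lens_job(list(l[0][0]),l[0][1],0),current_clock())
E
```

```text
[(array([0.46119312, 0.14491346]), np.float64(0.15162944021912889)), (array([0.61110504, 0.37655044]), np.float64(0.16367371940706674)), (array([ 0.45795967, -0.13624225]), np.float64(-0.021299296608181226))] 56.3
[(array([ 0.45795967, -0.13624225]), np.float64(-0.021299296608181226))]
gap 0.0595
gap 0.06
held 0.05978215863029691
try 0 True 0.0014 [ 1.3 -1.7  0.9]
press False [ 0.6412 -0.1143  0.0513] [-4.   1.2 16.1]
top press True 0.07039628867775044 [-1.2  0.4  6.6]
t 71.0583
True 71.0583
```

```bash
python3 - <<'E'
from h import *
for i,t,ref in((1,(.41,.10),(.461,.145)),(2,(.5,.33),(.611,.376))):
    L=sorted(find_lens(t),key=lambda x:np.hypot(*(x[0]-ref))); print(L)
    if np.hypot(*(L[0][0]-ref))>.07: break
    if not lens_job(list(L[0][0]),L[0][1],i): break
move_ptp([.56,0,.3],down(0)); c=capture("wrist"); np.savez("w7.npz",**c); cv2.imwrite("pics/w7.png",c["image"]); print(current_clock())
E
```

```text
[(array([0.46121867, 0.14480752]), np.float64(0.14795722403677541)), (array([0.61117548, 0.37628126]), np.float64(0.17024824854538853))]
gap 0.0596
gap 0.06
held 0.059546113318829585
try 0 True 0.0014 [0.4 0.3 1. ]
press False [0.6557 0.0149 0.0513] [-4.5  0.4 15.9]
top press True 0.07038153750559101 [-1.2  0.9  6.2]
t 88.1917
[(array([0.61160056, 0.37649466]), np.float64(0.16840911943085024))]
gap 0.0598
gap 0.0599
held 0.05984399746296222
try 0 True 0.0015 [ 0.9 -0.   0.9]
press False [0.6701 0.1442 0.0514] [-4.2 -0.3 15.4]
top press True 0.0704138576240562 [-1.4  0.3  5.3]
t 105.55
106.6
```

View pics/w7.png

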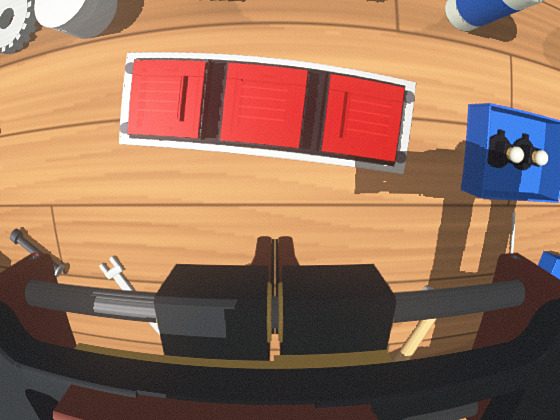

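All three lenses sit on the chambers (168,97), (263,105), (367,118), and the bin holds both bulbs. Next I check height and level, with a firmer press on each lens.

```bash
python3 - <<'E'
from h import *
for i in(2,1,0):
    c=chamber(i); move_ptp([*c,.12],down(LAMP[2])); servo_line([*c,.078]); hit=servo_line([*c,.060],rate=.02,contact_N=30); print(i,hit,current_position()[2],current_force()[2]); servo_line([*c,.12])
move_ptp([.56,0,.3],down(0)); cc=capture("wrist"); P=cloud(cc,"wrist")
for i in(0,1,2):
    c=chamber(i)+[.0005,-.0008]; B=P.reshape(-1,3); R=np.array([local(1,0),local(0,1)]); q=(B[:,:2]-c)@R.T; d=abs(q).max(1)
    for n,m in(("dome",(d<.026)&(B[:,2]>.066)),("flange",(d>.034)&(d<.047))):
        A=np.c_[q[m],np.ones(m.sum())]; z=B[m,2]; k=np.ones(len(z),bool)
        for _ in range(4): s=np.linalg.lstsq(A[k],z[k],rcond=None)[0]; e=abs(z-A@s); k=e<.003
        print(i,n,s.round(4),k.sum())
    D=B[(abs(B[:,2]-.048)<.004)&(d<.056)]; print("  centre err mm",((rect(D[:,:2])[0]-c)*1000).round(1),rect(D[:,:2])[1:])
print(current_clock())
E
```

```text
2 True 0.07040396370627111 6.403817689338537
1 True 0.07039329948217296 6.300343082812214
0 True 0.07037527656707178 6.427987275111653
0 dome [ 0.0007 -0.0021  0.0712] 1691
0 flange [ 0.0003 -0.0015  0.0492] 2237
  centre err mm [0.1 0. ] ((107, 107), np.float64(-0.10276912277923124))
1 dome [0.0013 0.0001 0.0711] 1875
1 flange [-0.0001 -0.0021  0.049 ] 2592
  centre err mm [ 0.2 -0.1] ((107, 107), np.float64(-0.11304865827082809))
2 dome [ 0.0027 -0.0022  0.071 ] 1590
2 flange [ 0.0007 -0.0016  0.0489] 2036
  centre err mm [-0.   0.2] ((107, 107), np.float64(-0.10780516040057107))
114.1667
```

```bash
python3 -c "
from bench import *
print(close_job())"
```

```text
the job is handed in; nothing more can be done
None
```

I handed the job in at about 114 s: both old bulb holders are in the large blue bin, both LED modules are fully down in the middle and right chambers, and all three lenses are pressed on flush and level; that the tabs caught I infer from the flush fit, and no result came back.

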